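# Clamp a book on the wedge-locked clamping board

### The arm

A 7-joint arm with a two-finger parallel gripper is mounted at the origin on the work surface; the furniture and walls round the work are solid. World frame = base frame: x ahead of the robot, y to its left, z up, the work surface at z = 0. Lengths are in m, angles in rad, forces in N, time in s.
With the tool pointing down it reaches from about 0.35 to 0.9 m from the base axis. Payload 7.2 kg.
Tool frame: the origin (TCP) lies midway between the tips of the shut fingers; the grasp point (between the pads) lies behind it (r.tcp_to_grasp is the z of the grasp point in the tool frame, in m); z points along the fingers, y is the line along which they close (so a half turn about z gives the same grasp; the last joint's range is limited). The gripper opens to 85 mm and grips with 20 to 120 N. Pads are 22 mm wide; open, the fingers measure 114 mm over their backs; the gripper's body (76 mm by 85 mm) begins 54 mm behind the grasp point. The pads swing forward as they close: fully open they stand 13 mm farther back than shut.
Start: joints at [-0.068, 0.411, -0.013, 1.596, 0.006, 1.134, -0.082], TCP at [0.625, -0, 0.231] pointing down, gripper open.
Joint ranges: [-2.95, 2.95], [-0.29, 1.99], [-1.47, 1.44], [0.14, 2.54], [-1.03, 4.17], [0.13, 1.85], [-2.86, 2.86]. Speed limits (rad/s): [2.39, 2.39, 3.01, 3.01, 3.14, 3.14, 3.14].

### API

Orientations are given as a unit quaternion [x, y, z, w].
In Python, from workcell import r, imaging, workorder, readout gives the robot as it stands. The module is installed in compiled form; this text tells all that it offers. Calls block until the motion is done:
- r.move_pose(position, orientation): joint-space move of the TCP to a pose.
- r.move_l(position, ori=None, max_speed=0.15): straight line of the TCP; ori=None keeps the orientation; max_speed is the mean speed in m/s.
- r.movej(angles): joint-space move.
- r.gripper_to(opening): finger opening in m; the grip force is fixed at half the most; returns when the fingers have stopped.
- r.wait(seconds).
- r.solve_ik(position, orientation): joint angles nearest the present ones, or None.
- imaging.snapshot(name): name is "scene" or "side" or "wrist"; returns a dict with "pixels" (420x560x3 uint8, red, green, blue), "fx", "fy", "cx", "cy" (pixels), "eye" and "orientation" of the camera in the world; the wrist camera has in their place "mount" (4x4, takes a point from camera to tool coordinates, whose origin is the TCP and whose axes are the flange's). Camera axes: x right, y down, z forward; pixel columns grow to the right and rows downward; lengths in m; the calibration is good to about 2 mm. The wrist camera is an equidistant fisheye: a pixel r from the principal point sees the ray r / f radians off the axis. A picture is of the moment at which its call begins: read the wrist's pose just before it. There is no depth.
A pose or a line that the arm cannot do raises r.PlanningError and nothing moves.
- workorder.close_job(): hands the job in; it is judged then, once.
Readings, each from a call of its own:
- readout.get_time(): time.
- readout.get_q(): joint angles.
- readout.get_qd(): joint speeds.
- readout.get_effort(): joint torques, N m.
- readout.get_ee_pos(): TCP position.
- readout.get_orientation(): TCP orientation.
- readout.get_contact_force(): force on the tool from outside, world axes, zero at the start.
- readout.get_ft_torque(): the same for the moment, N m.
- readout.get_finger_gap(): finger opening in m.
- readout.get_finger_force(): force on a finger pad.
Only numpy, scipy, OpenCV 4.12 (cv2) and the standard library are available. Lean on these libraries where they do the work, as an engineer would, in place of code of your own. Each camera call takes 0.05 s, during which the arm holds its last target. There are 200 camera calls.

### The job

Clamp the book on the board for gluing: slide the bar up so that it pushes the book home, square and snug against the metal fence. Then slide the thumb wedge along its ramp until it jams the bar fast, firmly but without forcing it (stop when it needs a push of about 12 N; much more than 20 N would bruise the book), so that the book stays squeezed when you let go. Leave the other things where they are.

Things in the scene. Friction and masses are not known exactly. Their poses are not given: they have to be found in the camera images.
- board: plywood clamping board fixed on the desk, 264 x 312 x 12 mm. Origin: centre of its underside. x points from the wooden ramp block along its near edge (22 mm high) to the fence, y to the left. The bar slides along its +x. A roll of tape and an eraser lie loose on its far right corner.
- bar_knob (a point): point on the axis of the round dark knob on the sliding bar, 18 mm above the bar's top, 52 mm above the desk. Knob: 38 mm tall, stem diameter 18 mm for the lower 22 mm, head 26 mm. Bar: pale wood, 28 mm along the board's x, 130 along y, top 34 mm above the desk. A metal plate on its rear, which the wedge meets, is set in or out by up to 2.5 mm.
- bar_face (a point): middle of the bar's front face (which meets the book), 23 mm above the desk; axes as the board's. The bar slides 45 mm at most along the board's +x against about 2 N (the book adds 2 to 3 N), and starts within 8 mm of its rear end; the book comes home 18 to 32 mm ahead of that, and the push needed then rises steeply. Only then is there room for the wedge behind the bar.
- book_mid (a point): centre of the loose closed book lying flat on the board between bar and fence; 128 mm along x where bar and fence meet it (64 mm either way of this point), 176 mm along y, 21 mm thick, 0.27 to 0.45 kg. It starts 5 to 10 mm short of the fence, a little askew.
- fence: fixed aluminium angle at the far end of the board, 150 mm long, 24 mm high; its place along the board varies by 6 mm. Origin: foot of the middle of the face that meets the book; x points away from the book, square to that face.
- wedge_post (a point): point on the axis of the upright round thumb post (diameter 16 mm, 36 mm tall) on the thick right-hand end of the wedge, 18 mm above the wedge's top, 52 mm above the desk. Wedge: dark wood, 100 mm long, 37 mm wide at its left tip, 54 at the thick end, top 34 mm above the desk; post 85 mm from the tip.
- wedge: the wedge; origin at the front corner of its tip, on its underside; axes as the board's. It slides only along the board's +y turned 9.5 degrees towards +x, 145 mm at most, against 4 N. It meets the bar after 45 to 135 mm, then stiffens in a few mm; pushed with F it squeezes the book with about 1.5 to 2 times (F - 4). Self-locking: stays when let go.

How it is judged:
By the outcome, as a careful person would: the job done as asked, in the order asked, and still so for the second after the job is handed in, with the robot touching nothing.
It also fails if it takes over 48 s, if anything falls off the work surface, if the arm or the gripper's body presses on something with over 40 N, if the wrist force passes 120 N, or if a joint passes its speed limit or range.

## Working session

There is one attempt and no reset: what is moved stays moved. The work goes in short steps, each a Python script; the robot and the scene stay as the last script left them, time stands still between calls to the robot, and variables do not carry over. Pictures are saved under pics/ and viewed, at most 10 in all, crops included, and the job is handed in when it is done.

```bash
mkdir -p pics; python3 - <<'E'
from workcell import r, imaging, readout
import cv2,numpy as np
print(readout.get_time(), r.tcp_to_grasp, readout.get_ee_pos(), readout.get_orientation(), readout.get_contact_force())
for n in ["scene","wrist"]:
    s=imaging.snapshot(n); cv2.imwrite(f"pics/{n}1.png",s["pixels"][:,:,::-1])
    print({k:v for k,v in s.items() if k!="pixels"})
print(readout.get_time())
E
```

```text
0.0 -0.0187 [ 6.24500911e-01 -5.46062600e-05  2.30448875e-01] [ 7.07120177e-01  7.07092916e-01 -6.09951111e-04 -5.39787207e-04] [-0.17994872 -0.11096231 -0.50988707]
{'fx': 425.7433428355466, 'fy': 425.7433428355466, 'cx': 276.5022872582554, 'cy': 210.6919988889237, 'eye': array([0.11586067, 0.34180903, 0.69096461]), 'orientation': array([-0.39781783,  0.84170347, -0.32648362,  0.16335447])}
{'fx': 325.19226210127806, 'fy': 325.19226210127806, 'cx': 279.06409700642655, 'cy': 210.76244938965354, 'mount': array([[-1.04718904e-03, -9.65541148e-01, -2.60248335e-01,
         6.69164171e-02],
       [ 9.99999375e-01, -1.11311838e-03,  1.05949618e-04,
        -3.98295651e-04],
       [-3.91985920e-04, -2.60248061e-01,  9.65541710e-01,
        -1.43123845e-01],
       [ 0.00000000e+00,  0.00000000e+00,  0.00000000e+00,
         1.00000000e+00]])}
0.1
```

View pics/scene1.png

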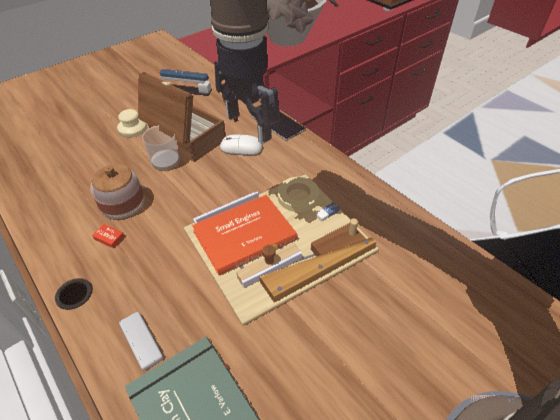

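View pics/wrist1.png

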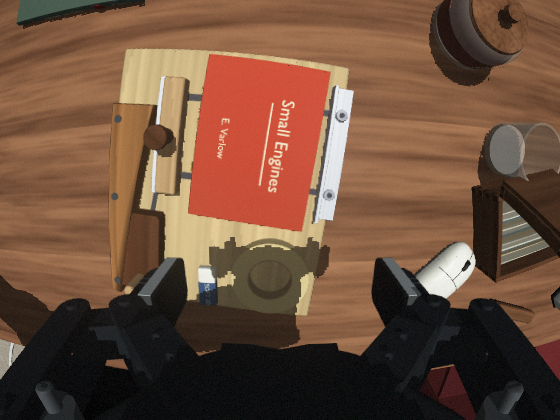

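The scene image shows the knob at about (269,252), the post at (353,227) and the book in red. In the wrist image the knob is at (157,137), the fence face runs from about (335,90) to (317,218), and the post is hidden by the gripper. I'll cast rays from these points.

```bash
cat > h.py <<'E'
import numpy as np, cv2
from scipy.spatial.transform import Rotation as R
from workcell import r, imaging, readout, workorder
def wray(s,uv,p,q):
    d=np.array([(uv[0]-s["cx"])/s["fx"],(uv[1]-s["cy"])/s["fy"]]); th=np.hypot(*d)
    c=np.r_[np.sin(th)*d/th,np.cos(th)]; T=s["mount"]; A=R.from_quat(q)
    return A.apply(T[:3,3])+p, A.apply(T[:3,:3]@c)
def sray(s,uv):
    c=[(uv[0]-s["cx"])/s["fx"],(uv[1]-s["cy"])/s["fy"],1]
    return np.array(s["eye"]), R.from_quat(s["orientation"]).apply(c)
def onz(ray,z):
    o,d=ray; return o+d*(z-o[2])/d[2]
E
python3 - <<'E'
from h import *
p=readout.get_ee_pos();q=readout.get_orientation()
s=imaging.snapshot("scene");w=imaging.snapshot("wrist")
np.set_printoptions(precision=4,suppress=True)
W=lambda n,u,v,z:print("w",n,onz(wray(w,(u,v),p,q),z))
S=lambda n,u,v,z:print("s",n,onz(sray(s,(u,v)),z))
for a in [("bNL",125,50,.012),("bFL",349,68,.012),("bFR",308,315,.012),("fence1",335,90,.036),("fence2",317,219,.036),
 ("barRL",163,77,.034),("barRR",153,193,.034),("barFL",187,78,.034),("barFR",176,193,.034),("knobtop",157,137,.072),("wtip",137,212,.034),
 ("bk",210,54,.033),("bk",330,72,.033),("bk",300,231,.033),("bk",188,213,.033)]: W(*a)
for a in [("knobtop",269,251,.072),("posttop",353,222,.070),("bNL",246,314,.012),("bNR",376,247,.012),("bFL",186,232,.012)]: S(*a)
a=s["pixels"][170:330,170:390,::-1]; cv2.imwrite("pics/s2.png",cv2.resize(a,None,fx=3.5,fy=3.5,interpolation=cv2.INTER_CUBIC))
E
```

```text
w bNL [0.4414 0.1669 0.012 ]
w bFL [0.7017 0.1334 0.012 ]
w bFR [ 0.6617 -0.1725  0.012 ]
w fence1 [0.6816 0.1046 0.036 ]
w fence2 [ 0.6651 -0.0335  0.036 ]
w barRL [0.4997 0.1238 0.034 ]
w barRR [ 0.4823 -0.0039  0.034 ]
w barFL [0.527  0.1203 0.034 ]
w barFR [ 0.5101 -0.0043  0.034 ]
w knobtop [0.5063 0.0593 0.072 ]
w wtip [ 0.4594 -0.0261  0.034 ]
w bk [0.5517 0.1452 0.033 ]
w bk [0.6769 0.1241 0.033 ]
w bk [ 0.647  -0.0482  0.033 ]
w bk [ 0.5222 -0.0275  0.033 ]
s knobtop [0.4981 0.0613 0.072 ]
s posttop [ 0.4506 -0.1082  0.07  ]
s bNL [0.4513 0.1527 0.012 ]
s bNR [ 0.4058 -0.1373  0.012 ]
s bFL [0.6849 0.1365 0.012 ]
```

View pics/s2.png

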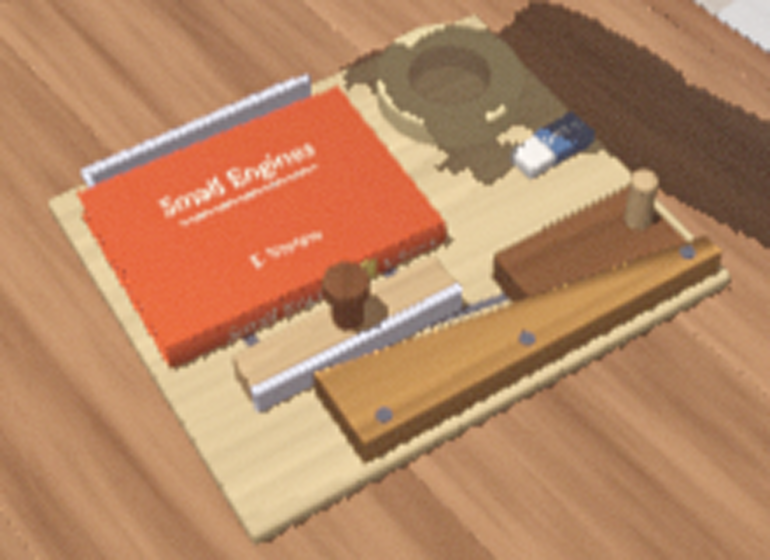

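The crop puts the knob top at scene pixel (268.9,248.6) and the post top at (354,221). Board yaw is about -7.4°, consistent across the board edges, bar and fence. I'll push the knob from behind with shut fingers, whose backs are flat.

```bash
cat >> h.py <<'E'
YAW=np.radians(-7.4)
Q0=R.from_matrix(np.array([[0,1,0],[1,0,0],[0,0,-1]]).T)
def quat(dirang): return (R.from_euler('z',dirang)*Q0).as_quat()   # tool y along dirang
def push(u,maxd,step,fine,fslow,fstop):
    """step along unit u until the push reaches fstop; returns log"""
    f0=readout.get_contact_force(); p0=readout.get_ee_pos(); t=p0.copy(); d=0; log=[]
    while d<maxd:
        f=-(readout.get_contact_force()-f0)@u
        log.append((round(d*1e3,1),round(float(f),1)))
        if f>=fstop: break
        s=fine if f>fslow else step
        d+=s; r.move_l(p0+d*u,max_speed=0.06 if s==step else 0.02)
    return log
E
python3 - <<'E'
from h import *
u=np.array([np.cos(YAW),np.sin(YAW),0]); q=quat(YAW)
s=imaging.snapshot("scene"); print(onz(sray(s,(268.9,248.6)),.072),onz(sray(s,(354,221.1)),.070))
a=np.array([.5035,.060,.045])-.042*u
r.gripper_to(0)
r.move_pose(a+[0,0,.06],q); r.move_l(a); print(readout.get_time(),readout.get_ee_pos(),a,readout.get_contact_force())
l=push(u,.03,.003,.001,1.2,9); print(l,readout.get_time())
s=imaging.snapshot("wrist");cv2.imwrite("pics/w3.png",s["pixels"][:,:,::-1])
E
```

```text
[0.50257421 0.05802034 0.072     ] [ 0.4509846  -0.11140264  0.07      ]
2.4417 [0.46285599 0.06527117 0.04540055] [0.46184981 0.06540942 0.045     ] [ 0.21180046 -0.05104981  0.1343586 ]
[(0.0, 0.0), (3.0, 0.1), (6.0, 0.8), (9.0, 1.5), (10.0, 0.7), (13.0, 0.7), (16.0, 1.5), (17.0, 2.3), (18.0, 2.3), (19.0, 1.7), (20.0, 2.1), (21.0, 2.5), (22.0, 2.4), (23.0, 2.1), (24.0, 2.3), (25.0, 2.3), (26.0, 1.6), (27.0, 1.5), (28.0, 2.1), (29.0, 1.5)] 7.4417
```

View pics/w3.png

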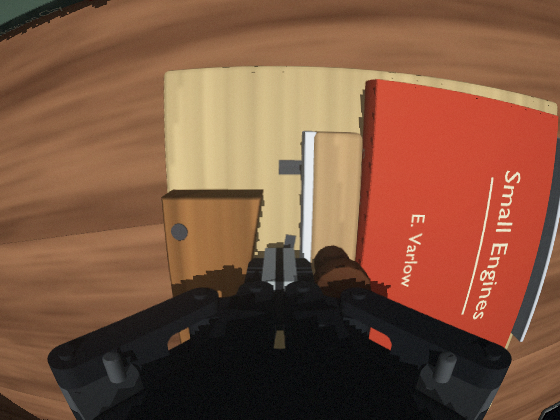

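The wrist view shows the shut fingers behind the knob (at 335,275), the bar moved forward, and its front face (~x=362) at the book's rear edge. I'll carry on until the push rises steeply.

```bash
python3 - <<'E'
from h import *
u=np.array([np.cos(YAW),np.sin(YAW),0])
print(readout.get_contact_force(),readout.get_ee_pos())
l=push(u,.03,.001,.0005,6,9.5); print(l,readout.get_time())
r.wait(.3);print(readout.get_contact_force(),readout.get_ee_pos())
s=imaging.snapshot("wrist");cv2.imwrite("pics/w4.png",s["pixels"][:,:,::-1])
E
```

```text
[-0.92129704 -0.07208343 -0.58512277] [0.49275785 0.06140622 0.04542655]
[(0.0, 0.0), (1.0, -0.0), (2.0, 1.0), (3.0, 2.8), (4.0, 1.8), (5.0, 1.5), (6.0, 1.4), (7.0, 2.5), (8.0, 2.6), (9.0, 2.4), (10.0, 3.5), (11.0, 3.2), (12.0, 2.9), (13.0, 3.8), (14.0, 6.4), (14.5, 8.5), (15.0, 9.6)] 11.4917
[-10.57413267  -0.61850318   5.17123872] [0.50571854 0.05964721 0.04526768]
```

View pics/w4.png

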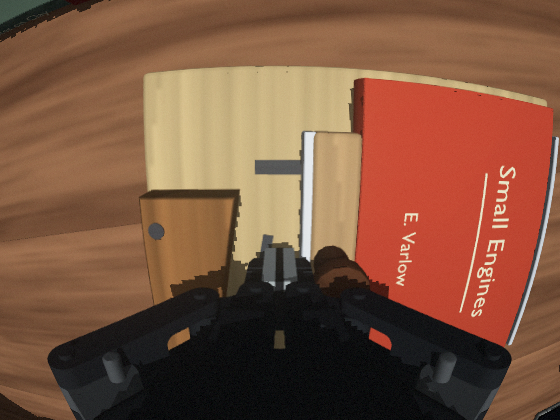

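The book now sits against the fence strip (its right edge meets the strip at x≈550) and the force is rising steeply. One last small push, then I'll back off and look at the book and post from above.

```bash
python3 - <<'E'
from h import *
u=np.array([np.cos(YAW),np.sin(YAW),0])
l=push(u,.003,.0005,.0005,1,4); print(l,readout.get_contact_force(),readout.get_ee_pos())
p=readout.get_ee_pos(); r.move_l(p-.022*u); p=readout.get_ee_pos(); r.move_l([p[0],p[1],.11],max_speed=.2)
r.move_pose([.50,-.13,.20],quat(YAW)); p=readout.get_ee_pos();q=readout.get_orientation()
s=imaging.snapshot("wrist");cv2.imwrite("pics/w5.png",s["pixels"][:,:,::-1])
np.savez("w5.npz",p=p,q=q); print(readout.get_time(),p)
E
```

```text
[(0.0, 0.0), (0.5, -4.4), (1.0, -2.9), (1.5, -0.3), (2.0, 1.3), (2.5, 2.5)] [-14.13479372   0.51332409   9.34691641] [0.50579672 0.05958245 0.0451791 ]
15.0417 [ 0.49967031 -0.12838376  0.19878166]
```

View pics/w5.png

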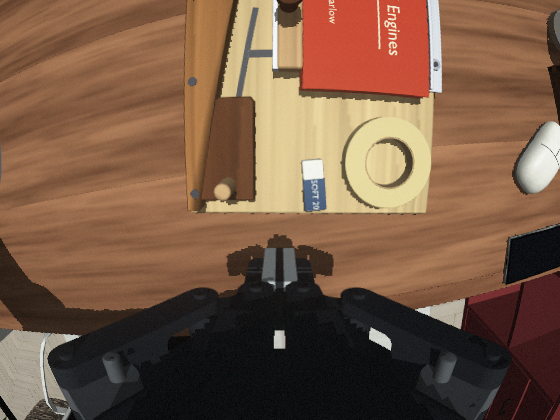

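The view from above shows the book's front edge flush on the fence strip (432,50), with the tape and eraser undisturbed. The wedge post's top is at about (223,190). I'll locate the post, descend behind it and push: the first 30 mm or so freely (the bar is met after 45 mm at the earliest), then in guarded steps.

```bash
python3 - <<'E'
from h import *
d=np.load("w5.npz"); s=imaging.snapshot("wrist")
W=onz(wray(s,(225,187),d["p"],d["q"]),.070); tip=onz(wray(s,(254,98),d["p"],d["q"]),.034); print("post",W,"tip front",tip, onz(wray(s,(255,200),d["p"],d["q"]),.034))
P=(W+[.451,-.1114,.07])/2; assert np.linalg.norm(W-[.451,-.1114,.07])<.012
A=YAW+np.pi/2-np.radians(9.5); u=np.array([np.cos(A),np.sin(A),0]); q=quat(A)
a=P-.036*u; a[2]=.045
r.move_pose(a+[0,0,.06],q); r.move_l(a); print(readout.get_time(),readout.get_ee_pos(),a)
f0=readout.get_contact_force(); r.wait(.1)
for k in (.02,.045):
    r.move_l(a+k*u,max_speed=.08); print(k,-(readout.get_contact_force()-f0)@u,readout.get_ee_pos(),readout.get_time())
s=imaging.snapshot("wrist");cv2.imwrite("pics/w6.png",s["pixels"][:,:,::-1])
np.savez("w6.npz",a=a,u=u,f0=f0)
E
```

```text
post [ 0.45478518 -0.10761764  0.07      ] tip front [ 0.48763506 -0.0330311   0.034     ] [ 0.47496305 -0.13033136  0.034     ]
16.875 [ 0.44274901 -0.14384613  0.04529479] [ 0.44242731 -0.14395411  0.045     ]
0.02 -0.6093906933214629 [ 0.44864076 -0.12424106  0.04535322] 17.375
0.045 -0.3030705622695211 [ 0.45552879 -0.10051466  0.04495474] 17.8417
```

View pics/w6.png

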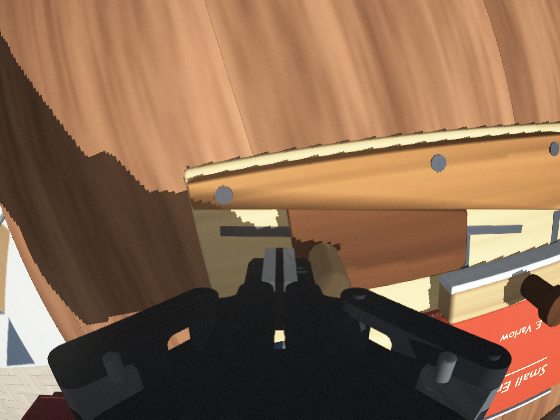

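The picture shows the fingers just behind the post (325,265). The wedge is sliding along the ramp and its tip is still short of the bar's plate. The force reading looks low, so I'll check it raw while stepping on.

```bash
python3 - <<'E'
from h import *
d=np.load("w6.npz");a,u,f0=d["a"],d["u"],d["f0"]
print(f0, readout.get_contact_force(),readout.get_ee_pos()-a)
k=.045
for i in range(6):
    k+=.003; r.move_l(a+k*u,max_speed=.06); print(round(k,4),-readout.get_contact_force()@u,((readout.get_ee_pos()-a)@u).round(4),readout.get_time())
E
```

```text
[ 0.12352842 -0.24428457 -0.17897336] [-0.45770141  0.70801843 -0.17514405] [ 1.29746122e-02  4.32317937e-02 -9.82334281e-05]
0.048 1.1127720094637141 0.0477 18.1417
0.051 2.722264143781791 0.0508 18.3917
0.054 2.5061845528416655 0.0541 18.6417
0.057 2.577027151548308 0.0572 18.8917
0.06 2.7813622212463285 0.0602 19.1417
0.063 1.4981380025869375 0.0633 19.3917
```

```bash
python3 - <<'E'
from h import *
d=np.load("w6.npz");a,u=d["a"],d["u"]
k=.063; log=[]
while k<.16 and readout.get_time()<38:
    f=-readout.get_contact_force()@u; log.append((round(k*1e3,1),round(float(f),1)))
    if f>9.5: break
    st=.0025 if f<4.8 else .0006
    k+=st; r.move_l(a+k*u,max_speed=.06 if st>.001 else .015)
r.wait(.2)
print(log, readout.get_contact_force(),-readout.get_contact_force()@u,((readout.get_ee_pos()-a)@u).round(4),readout.get_time())
s=imaging.snapshot("wrist");cv2.imwrite("pics/w7.png",s["pixels"][:,:,::-1])
E
```

```text
[(63.0, 1.5), (65.5, 2.1), (68.0, 2.1), (70.5, 2.4), (73.0, 2.4), (75.5, 1.8), (78.0, 1.9), (80.5, 2.9), (83.0, 2.0), (85.5, 2.5), (88.0, 1.5), (90.5, 2.9), (93.0, 2.3), (95.5, 3.2), (98.0, 2.8), (100.5, 2.9), (103.0, 2.8), (105.5, 1.7), (108.0, 2.5), (110.5, 2.9), (113.0, 2.8), (115.5, 5.7), (116.1, 7.4), (116.7, 9.1), (117.3, 11.2)] [ -1.78027213 -10.7969238    1.30182521] 10.848172373372458 0.115 25.5917
```

View pics/w7.png

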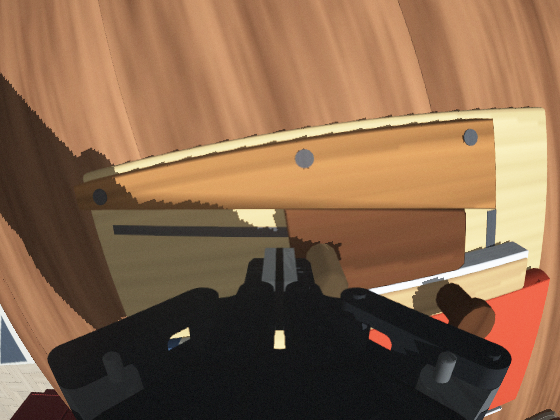

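The wedge is now wedged between the ramp and the bar's plate (contact near 440,270). I'll step on to about 13 N, then release, back off and check.

```bash
python3 - <<'E'
from h import *
d=np.load("w6.npz");a,u=d["a"],d["u"]
k=.1173
while k<.121:
    f=-readout.get_contact_force()@u; print(round(k*1e3,1),round(float(f),1),((readout.get_ee_pos()-a)@u).round(4))
    if f>12.6: break
    k+=.0005; r.move_l(a+k*u,max_speed=.015)
b=a+(k-.03)*u
r.move_l(b,max_speed=.08); b[2]=.12; r.move_l(b,max_speed=.2)
r.move_pose([.56,-.03,.25],quat(YAW)); p=readout.get_ee_pos();q=readout.get_orientation()
s=imaging.snapshot("wrist");cv2.imwrite("pics/w8.png",s["pixels"][:,:,::-1])
print(readout.get_time(),readout.get_contact_force())
E
```

```text
117.3 11.1 0.115
117.8 12.1 0.1151
118.3 13.6 0.1152
28.475 [ 0.94725906  0.18755556 -0.37834556]
```

View pics/w8.png

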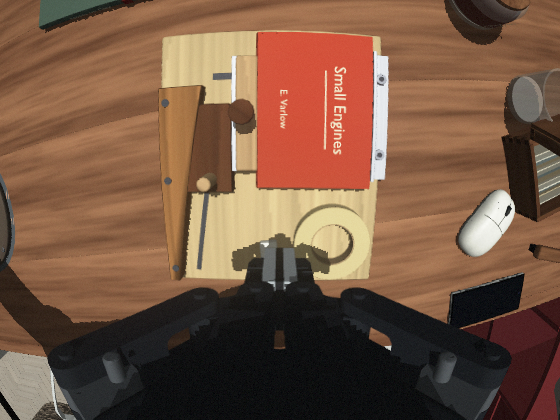

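The book sits square and flush on the fence (372,50–185), the bar is against the book, the wedge is jammed between ramp and plate, and the tape hasn't moved. The arm is clear, so I'll hand it in.

```bash
python3 -c "
from workcell import workorder
print(workorder.close_job())"
```

```text
the job is handed in; nothing more can be done
None
```

The book is clamped square against the fence and the wedge jammed at a push of about 13 N; the arm was clear of everything and the job was handed in at about 28.5 s.

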